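# Unlatch the inspection case and square the bar to its rail

## Task

Swing the red-knobbed latch lever right off the lid of the inspection case, then open the lid all the way back and push the steel bar inside until its whole length lies flat and flush against the brass rail. Leave the latch off and the lid open, and do not push aside any of the four gauges and blocks that stand close round the case.

Things in the scene. Friction and masses are not known exactly. Their poses are not given: they have to be found in the camera images.
- case: Fixed cream case, 150 (x) x 300 (y) x 55 mm (z) without lid. Origin under its centre on the bench; own +x to the hinge side (away from the robot, yaw within 0.3), +y left. Walls 6 mm; inner floor 18 mm above the bench. Brass rail, 26 mm tall, 288 long, inside the far wall, face at x = +59: the inside is free from x = -69 to +59, y = -144 to +144. Latch bracket at mid front reaches x = -101.
- rail_face (a point): Point on the brass rail's face at mid length (case x = +59, y = 0), at inner floor height.
- latch (a joint): Lever angle about its upright pivot: 0 = pointing to case +x over the lid's front edge, positive towards case +y (left), negative to -y; range -1.75 to 1.75. Starts within 0.3 of 0. It physically holds the lid down until clear of it, from about 1.4 rad on either side. Stiff (about 1.5 N at the knob), stays where it is left.
- latch_pivot (a point): Latch lever's pivot axis, at case x = -92, y = 0, at the underside of the lever bar (64 mm above the bench). Lever bar steel, 14 mm wide, 6 mm thick, reaching 62 mm from the axis.
- latch_knob (a point): Middle of the red upright cylindrical knob on the lever, 55 mm from the pivot axis, 16 mm diameter, standing 70 to 94 mm above the bench; this point is at 82 mm.
- lid (a joint): Opening angle of the lid: 0 = shut, 1.85 = its stop, leaning back past upright. Light hinge; below about 1.6 it falls shut when let go, beyond that it falls open to the stop. Lid: clear panel in a blue-grey frame, 150 x 300 x 6 mm, 0.4 kg, top face 61.5 mm above the bench when shut.
- lid_hinge (a point): Lid hinge axis (along case y), at case x = +75, y = 0, 55.5 mm above the bench.
- loop_left (a point): Middle of the round cross bar (10 mm diameter, along case y) of the black grip loop at the lid's front edge, left (case y = +115). In the lid's plane, 40 mm ahead of its edge, 190 mm from the hinge axis, 58.5 mm above the bench when shut; loop 60 mm wide, open inside, so a finger fits between bar and lid. The bar can turn between pinching fingers as it follows the arc.
- loop_right (a point): The same on the right (case y = -115).
- bar: Loose bright steel bar, 22 (x) x 190 (y) x 20 mm (z), 0.55 kg nominal, lying askew (up to 0.2 rad) on the case's inner floor under the lid, short of the rail. Origin at the centre of its underside, long axis = y.
- bar_left (a point): Centre of the bar's left (+y) end face. When flush it is 11 mm before the rail's face (case x = +48 mm).
- bar_right (a point): Centre of the bar's right (-y) end face, likewise.
- master: Bystander: loose copper-coloured upright cylinder, 44 mm diameter, 95 mm tall, standing on the bench close before the case's front, left or right of the latch; it stands in the lever's way on that side. Origin at the centre of its foot.
- ringgauge: Bystander: loose dark steel ring, 44 mm diameter, 20 mm tall, on the bench on the other side of the latch; the lever passes above it. Origin at the centre of its underside.
- stand: Bystander: loose dial gauge stand, blue round foot 56 mm diameter, post to 154 mm height, with a 40 mm dial at 130 mm height; stands beside one end of the case. Origin at the centre of its foot.
- vblock: Bystander: loose green V-block, 50 x 40 x 36 mm, beside the other end of the case. Origin at the centre of its underside.

How it is judged (in metres and radians):
On the way, in this order (a step that is already met when the one before it is completed fails the run):
1. the latch lever is swung clear of the lid while the lid is still shut ((value of joint latch above 1.4 rad or value of joint latch below -1.4 rad) and value of joint lid below 0.15 rad), for 0.1 s.
2. the lid is open past upright (value of joint lid above 1.65 rad), for 0.2 s.
3. the bar lies flush along the rail (x of each of bar_left, bar_right in the frame of case above 0.0445 m and angle between the y axis of bar and the y axis of case, either way round below 0.025 rad and angle between bar's own z axis and vertical below 0.05 rad and z of bar in the frame of case between 0.014 and 0.022 m), for 0.2 s.
At the end, for the whole second after the job is handed in: The latch lever stands at least 1.4 rad off to either side, the lid is open past 1.65 rad, and the bar lies flat on the case floor (underside within 4 mm of it), at rest, both ends within 3.5 mm of touching the rail and parallel to it within 0.025 rad (all of step 3 and (value of joint latch above 1.4 rad or value of joint latch below -1.4 rad) and value of joint lid above 1.65 rad and linear speed of bar below 0.01 m/s).
It fails at once if the copper-coloured master cylinder is pushed more than 10 mm or tipped (distance of master from where it was at the start of the episode above 0.01 m or angle between master's own z axis and vertical above 0.2 rad).
It fails at once if the dark ring gauge is pushed more than 10 mm or tipped (distance of ringgauge from where it was at the start of the episode above 0.01 m or angle between ringgauge's own z axis and vertical above 0.2 rad).
It fails at once if the dial gauge stand is pushed more than 10 mm or tipped (distance of stand from where it was at the start of the episode above 0.01 m or angle between stand's own z axis and vertical above 0.2 rad).
It fails at once if the green V-block is pushed more than 10 mm or tipped (distance of vblock from where it was at the start of the episode above 0.01 m or angle between vblock's own z axis and vertical above 0.2 rad).
It also fails if it takes over 69 s, if anything falls off the work surface, if the arm or the gripper's body presses on something with over 40 N, if the wrist force passes 120 N, or if a joint passes its speed limit or range.

## Robot

A 7-joint arm with a two-finger parallel gripper is mounted at the origin on the work surface. World frame = base frame: x ahead of the robot, y to its left, z up, the work surface at z = 0. Lengths are in m, angles in degrees, forces in N, time in s.
With the tool pointing down it reaches from about 0.4 to 0.9 m from the base axis. Payload 5.6 kg.
Tool frame: the origin (TCP) lies on the centre line of the jaws, within the pads' length; the fingertips stand 25 mm ahead of it and the grasp point (between the pads) lies 6 mm ahead of it (r.nose_length is the distance from the TCP to the fingertips, in m); z points along the fingers, y is the line along which they close (so a half turn about z gives the same grasp; the last joint's range is limited). The gripper opens to 92 mm and grips with 3 to 60 N. Pads are 20 mm wide; open, the fingers measure 128 mm over their backs; the gripper's body (75 mm by 189 mm) begins 69 mm behind the grasp point.
Start: joints at [-2.464, 26.786, -0.665, 91.828, 0.344, 61.387, -3.226], TCP at [0.65, -0, 0.24] pointing down, gripper open.
Joint ranges: [-144.91, 144.91], [-17.63, 115.5], [-89.93, 88.59], [15.96, 139.68], [-74.01, 254.01], [8.47, 105.57], [-167.45, 167.45]. Speed limits (degrees/s): [147.25, 147.25, 180, 180, 180, 180, 180].

## Interface

Orientations are given as a 3x3 rotation matrix whose columns are the frame's x, y, z axes.
In Python, from station import r gives the robot as it stands. Calls block until the motion is done:
- r.move_pose(position, orientation): joint-space move of the TCP to a pose.
- r.move_l(position, max_speed=0.15, orientation=None, force_limit=None): straight line of the TCP; orientation=None keeps the orientation; max_speed is the mean speed in m/s. With force_limit (N) it stops when the force on the tool has changed by that much, and returns True; else False.
- r.move_joints(angles): joint-space move.
- r.set_gripper(opening, f_grip=None): opening from 0.0 (shut) to 1.0 (fully open); f_grip is the grip in N (None keeps the last); returns when the fingers have stopped.
- r.hold(seconds).
- r.solve_ik(position, orientation): joint angles nearest the present ones, or None.
- r.observe(): the state.
- r.read_camera(name): name is "scene" or "side" or "wrist"; returns (picture, depth): 400x640x3 uint8, blue, green, red; 400x640 float32, m along the optical axis (not along the pixel's ray), 0 where there is no reading.
- r.get_calibration(name): a dict with "camera_matrix" (3x3 intrinsics, pixels), "rvec" (rotation vector, rad) and "tvec" (3), from world to camera coordinates, as OpenCV has them; the wrist camera has in their place "T_tool_cam" (4x4, takes a point from camera to tool coordinates, whose origin is the TCP and whose axes are the flange's). Camera axes: x right, y down, z forward; pixel columns grow to the right and rows downward; lengths in m; the calibration is good to about 2 mm. A picture is of the moment at which its call begins: read the wrist's pose just before it. get_calibration takes no time and is no camera call.
A pose or a line that the arm cannot do raises r.IKError and nothing moves.
- r.job_done(): hands the job in; it is judged then, once.
The state is a dict: "t": time; "joints": joint angles; "qvel": joint speeds; "tau": joint torques, N m; "position": TCP position; "tool_rot": TCP orientation; "contact_force": force on the tool from outside, world axes, zero at the start; "wrist_torque": the same for the moment, N m; "grip_width": opening from 0.0 (shut) to 1.0 (fully open); "gripper_force": force on a finger pad.
Only numpy, scipy, OpenCV 4.12 (cv2) and the standard library are available. Lean on these libraries where they do the work, as an engineer would, in place of code of your own. Each camera call takes 0.05 s, during which the arm holds its last target. There are 200 camera calls.

## Working session

There is one attempt and no reset: what is moved stays moved. The work goes in short steps, each a Python script; the robot and the scene stay as the last script left them, time stands still between calls to the robot, and variables do not carry over. Pictures are saved under pics/ and viewed, at most 10 in all, crops included, and the job is handed in when it is done.

```bash
mkdir -p pics; ls; python3 - <<'E'
from station import r
import cv2,numpy as np
for n in("scene","side","wrist"):
    p,d=r.read_camera(n); np.savez(f"{n}0.npz",p=p,d=d); cv2.imwrite(f"pics/{n}0.png",p)
    c=r.get_calibration(n); print(n,{k:np.round(v,4).tolist() for k,v in c.items()})
o=r.observe(); print(o["t"],o["position"],o["tool_rot"],o["contact_force"])
E
```

```text
pics
scene {'camera_matrix': [[436.6386, 0.0, 325.7645], [0.0, 436.6386, 197.7753], [0.0, 0.0, 1.0]], 'rvec': [2.4547, 0.7466, -0.2404], 'tvec': [-0.4945, -0.1593, 1.1815]}
side {'camera_matrix': [[365.3796, 0.0, 312.9855], [0.0, 365.3796, 198.0812], [0.0, 0.0, 1.0]], 'rvec': [0.8756, -2.3552, 1.2458], 'tvec': [0.459, 0.2558, 0.4297]}
wrist {'camera_matrix': [[308.773, 0.0, 320.9782], [0.0, 308.773, 197.5472], [0.0, 0.0, 1.0]], 'T_tool_cam': [[-0.0007, -0.9582, -0.286, 0.0816], [1.0, -0.0006, -0.0005, 0.0002], [0.0003, -0.286, 0.9582, -0.1438], [0.0, 0.0, 0.0, 1.0]]}
0.15 [ 6.49619436e-01 -5.94469571e-05  2.38869430e-01] [[ 1.08627211e-04  9.99999140e-01 -1.30718432e-03]
 [ 9.99999991e-01 -1.08734670e-04 -8.21353041e-05]
 [-8.22773697e-05 -1.30717538e-03 -9.99999142e-01]] [-0.43577322  0.12857458  0.26186881]
```

View pics/scene0.png

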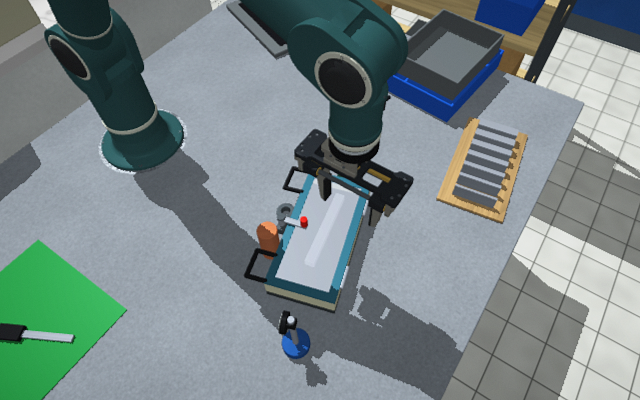

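View pics/wrist0.png

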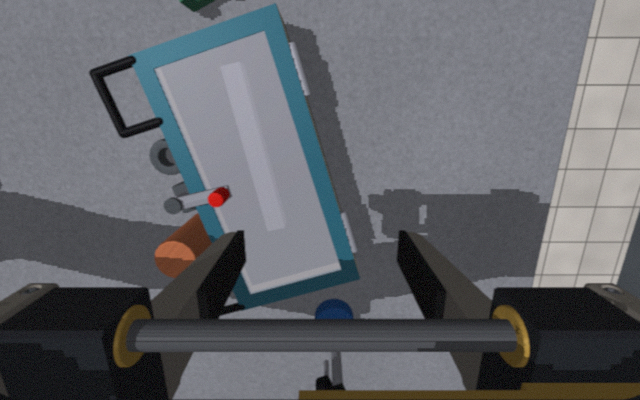

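View pics/side0.png

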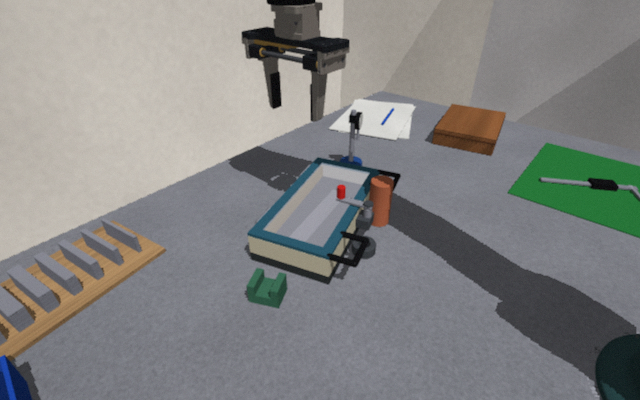

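The pictures show the case yawed about +0.27. The red knob is at wrist (217,199) and scene (304,222). The master is on the right of the latch at wrist (176,258), and the ring is on the left at (163,156). The V-block is at the left end and the stand at the right end, so the lever must swing left.

```bash
cat > h.py <<'E'
from station import r
import cv2,numpy as np
def campose(n,o=None):
    c=r.get_calibration(n)
    if n=="wrist":
        T=np.eye(4);T[:3,:3]=o["tool_rot"];T[:3,3]=o["position"];return c["camera_matrix"],T@c["T_tool_cam"]
    T=np.eye(4);T[:3,:3]=cv2.Rodrigues(np.array(c["rvec"]))[0];T[:3,3]=np.ravel(c["tvec"]);return c["camera_matrix"],np.linalg.inv(T)
def ray(K,T,u,v):
    d=T[:3,:3]@np.linalg.inv(K)@np.array([u,v,1.]);return T[:3,3],d
def onz(K,T,u,v,z):
    p,d=ray(K,T,u,v);return p+d*(z-p[2])/d[2]
def tri(rays):
    A=np.zeros((3,3));b=np.zeros(3)
    for p,d in rays:
        d=d/np.linalg.norm(d);M=np.eye(3)-np.outer(d,d);A+=M;b+=M@p
    return np.linalg.solve(A,b)
def cloud(K,T,d):
    v,u=np.mgrid[:d.shape[0],:d.shape[1]];q=np.stack([(u-K[0,2])/K[0,0]*d,(v-K[1,2])/K[1,1]*d,d],-1)
    return q@T[:3,:3].T+T[:3,3]
E
python3 - <<'E'
from h import *
o=r.observe(); cams={n:campose(n,o) for n in("wrist","scene","side")}
D={n:np.load(n+"0.npz") for n in cams}
C={n:cloud(*cams[n],D[n]["d"]) for n in cams}
np.set_printoptions(precision=4,suppress=True)
rays=[]
for n in cams:
    hsv=cv2.cvtColor(D[n]["p"],cv2.COLOR_BGR2HSV);X=C[n]
    roi=(X[...,0]>.4)&(X[...,0]<.9)&(abs(X[...,1])<.35)&(X[...,2]<.2)&(D[n]["d"]>0)
    H,S,V=hsv[...,0],hsv[...,1],hsv[...,2]
    red=(((H<4)|(H>176))&(S>180)&roi); ys,xs=np.where(red); print(n,"red",red.sum(),xs.mean(),ys.mean(),"top z",np.percentile(X[red][:,2],[5,95]),X[red].mean(0))
    rays.append(ray(*cams[n],xs.mean(),ys.mean()))
    fr=(H>85)&(H<105)&(S>80)&roi&(X[...,2]>.045)&(X[...,2]<.08)
    k,l,st,_=cv2.connectedComponentsWithStats(fr.astype(np.uint8));i=1+st[1:,4].argmax();P=X[l==i]
    print(" frame",len(P),np.median(P[:,2]),cv2.minAreaRect((P[:,:2]*1000).astype(np.float32)))
    for nm,m in(("master",(H>4)&(H<14)&(S>120)&roi&(X[...,2]>.085)),("vblk",(H>55)&(H<85)&(S>80)&roi&(X[...,2]>.01)),("foot",(H>104)&(H<125)&(S>130)&roi&(X[...,2]<.04))):
        if m.sum()>5: print(" ",nm,m.sum(),X[m].min(0),X[m].max(0))
print("knob tri",tri(rays), [tri([rays[i],rays[j]]) for i,j in((0,1),(0,2),(1,2))])
K,T=cams["wrist"]
for nm,u,v,z in(("loopL corner a",95,72,.0585),("loopL corner b",123,133,.0585),("ring",163,156,.02),("barT",235,65,.038),("barB",272,228,.038),("pivot",175,205,.07),("knobtop",217,199,.094),("lid fl",279,4,.0615),("lid nl",134,52,.0615),("lid fr",357,276,.0615),("lid nr",242,307,.0615)):
    print(nm,onz(K,T,u,v,z),C["wrist"][v,u])
E
python3 -c "
import cv2
p=cv2.imread('pics/scene0.png')[160:310,220:420];cv2.imwrite('pics/sc.png',cv2.resize(p,None,fx=4,fy=4,interpolation=2))"
```

```text
wrist red 253 219.47035573122528 199.4505928853755 top z [0.0752 0.0937] [ 0.5487 -0.0082  0.0892]
 frame 11551 0.060275684826880616 ((579.2432861328125, 6.39093017578125), (151.10899353027344, 300.4216003417969), 17.154563903808594)
  master 1175 [ 0.477  -0.1983  0.085 ] [ 0.6462 -0.0499  0.1235]
  vblk 154 [ 0.4347 -0.2111  0.0101] [0.6672 0.1881 0.1336]
  foot 581 [ 0.6421 -0.2004  0.0011] [ 0.6925 -0.1812  0.0248]
scene red 56 303.5892857142857 221.51785714285714 top z [0.0758 0.0956] [ 0.548  -0.0112  0.0886]
 frame 1980 0.061661243684584144 ((585.2199096679688, -14.651901245117188), (151.90614318847656, 260.608154296875), 16.958166122436523)
  master 317 [ 0.478 -0.199  0.085] [ 0.6537 -0.0542  0.1334]
  foot 576 [ 0.6396 -0.2394  0.0022] [ 0.6947 -0.185   0.0362]
side red 87 340.95402298850576 191.28735632183907 top z [0.0732 0.0928] [ 0.5418 -0.0038  0.0849]
 frame 2413 0.05975466453723205 ((579.9212646484375, 6.9571380615234375), (151.87205505371094, 303.03326416015625), 17.04931640625)
  master 286 [ 0.4755 -0.0928  0.0852] [ 0.5177 -0.0491  0.0949]
  vblk 917 [ 0.4915 -0.
[... 172 characters left out ...]
array([ 0.5459, -0.0103,  0.0803]), array([ 0.5451, -0.008 ,  0.0814])]
loopL corner a [0.4285 0.113  0.0585] [0.4312 0.1126 0.0624]
loopL corner b [0.4451 0.0543 0.0585] [0.4483 0.0548 0.0636]
ring [0.4631 0.0244 0.02  ] [0.457  0.0226 0.0081]
barT [0.5607 0.1215 0.038 ] [0.5661 0.1191 0.0589]
barB [ 0.5905 -0.0595  0.038 ] [ 0.5943 -0.0507  0.0595]
pivot [ 0.4939 -0.0201  0.07  ] [ 0.4955 -0.019   0.0731]
knobtop [ 0.5478 -0.0061  0.094 ] [ 0.5474 -0.0065  0.0928]
lid fl [0.6112 0.1704 0.0615] [ 0.6037  0.1875 -0.0005]
lid nl [0.4715 0.1304 0.0615] [ 0.4372  0.1397 -0.0002]
lid fr [ 0.6916 -0.1105  0.0615] [ 0.6918 -0.1114  0.06  ]
lid nr [ 0.5534 -0.153   0.0615] [ 0.5536 -0.1526  0.0621]
```

View pics/sc.png

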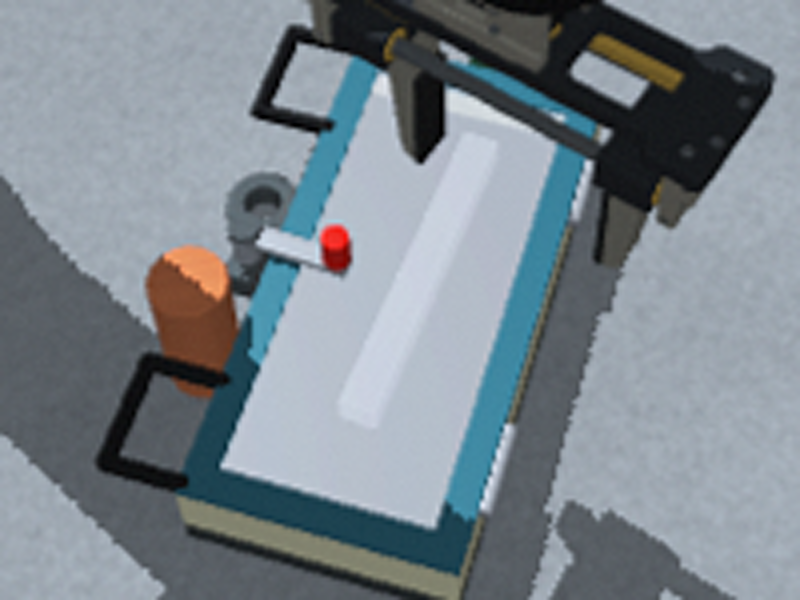

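The points agree with the stated sizes:
- **Lid:** 151 x 300 mm.
- **Case:** centre (0.580, 0.0065), yaw 0.2985.
- **Knob:** triangulated at z 0.082.
- **Lever:** about -0.09.
- **Loop_left:** (0.436, 0.083).

Next is the latch, pushing from the right with closed fingers.

```bash
cat >> h.py <<'E'
O=np.array([.5797,.0065,0]);YAW=.2985
def W(x,y,z): c,s=np.cos(YAW),np.sin(YAW);return O+[c*x-s*y,s*x+c*y,z]
def R(a): # tool down, tool y at case angle a
    a+=YAW;y=np.array([np.cos(a),np.sin(a),0]);z=np.array([0,0,-1.]);return np.stack([np.cross(y,z),y,z],1)
def invW(p): c,s=np.cos(YAW),np.sin(YAW);d=np.asarray(p)-O;return np.array([c*d[0]+s*d[1],-s*d[0]+c*d[1],d[2]])
def st(m): o=r.observe();print(m,round(o["t"],2),(invW(o["position"])*1000).round(1),o["contact_force"].round(1) if hasattr(o["contact_force"],"round") else o["contact_force"],round(o["grip_width"],3))
E
python3 - <<'E'
from h import *
for ph in np.linspace(0,1.8,7): print(r.solve_ik(W(.075-.19*np.cos(ph),.115,.0615+.19*np.sin(ph)),R(0)) is not None,end=" ")
print(r.solve_ik(W(-.045,.025,.05),R(np.pi/2)),r.solve_ik(W(.03,.025,.05),R(np.pi/2)))
def P(th,off,z=.101):
    c,s=np.cos(th),np.sin(th);return W(-.092+.055*c+off*s,.055*s-off*c,z)
r.set_gripper(0.0,10)
r.move_pose(P(-.09,.034,.15),R(-.09)); r.move_l(P(-.09,.034),.1,force_limit=8); st("down")
for th in np.linspace(-.09,1.62,10):
    if r.move_l(P(th,.018),.06,orientation=R(th),force_limit=15): st("stopped %.2f"%th);break
st("end")
p,d=r.read_camera("side");cv2.imwrite("pics/side1.png",cv2.resize(p[140:290,200:440],None,fx=3.3,fy=3.3))
E
```

```text
True True True True True True True [ 10.68994328  33.31264284 -20.16308462 114.5018376   19.10220935
  35.343287    84.95867655] [  8.63300111  38.50856265 -20.73191148 104.23307565  19.70755093
  40.81412037  84.06902711]
down 2.75 [-39.6 -38.8 101.3] [ 0.4  0.4 -0.6] 0.005
end 6.24 [-76.6  55.6 101. ] [0.3 0.  0. ] 0.004
```

View pics/side1.png

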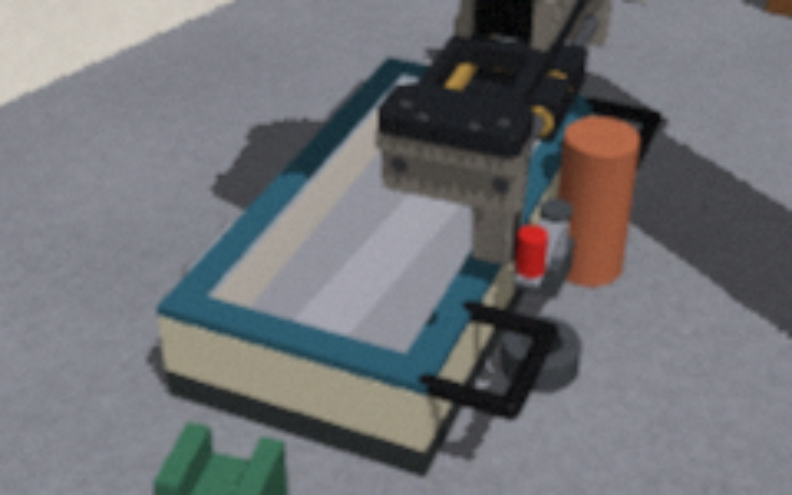

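The lever now lies outside the case, over the ring, with the red knob in front of the finger at crop (532,250). I'll back off and measure its angle, then go to the left loop.

```bash
python3 - <<'E'
from h import *
r.move_l(W(-.062,.055,.101),.1); r.move_l(W(-.08,.115,.16),.15,orientation=R(np.pi/4))
r.move_pose(W(-.115,.115,.16),R(0)); st("above")
o=r.observe()
rays=[]
for n in("scene","side","wrist"):
    K,T=campose(n,o);p,d=r.read_camera(n)
    if n=="wrist": cv2.imwrite("pics/wrist2.png",p)
    hsv=cv2.cvtColor(p,cv2.COLOR_BGR2HSV);H,S=hsv[...,0],hsv[...,1];X=cloud(K,T,d)
    m=((H<4)|(H>176))&(S>180)&(X[...,0]>.4)&(X[...,0]<.9)&(abs(X[...,1])<.3)&(X[...,2]<.2)
    ys,xs=np.where(m);print(n,m.sum())
    if m.sum()>10: rays.append(ray(K,T,xs.mean(),ys.mean())); print((invW(X[m].mean(0))*1000).round(1))
k=invW(tri(rays));print((k*1000).round(1),np.arctan2(k[1],k[0]+.092))
E
```

```text
above 8.29 [-114.8  114.9  159.9] [-0.5  0.2  0.7] 0.003
scene 60
[-93.   52.1  87.9]
side 52
[-98.2  66.6  81.9]
wrist 3
[-96.4  59.4  76.4] 1.645416166027187
```

View pics/wrist2.png

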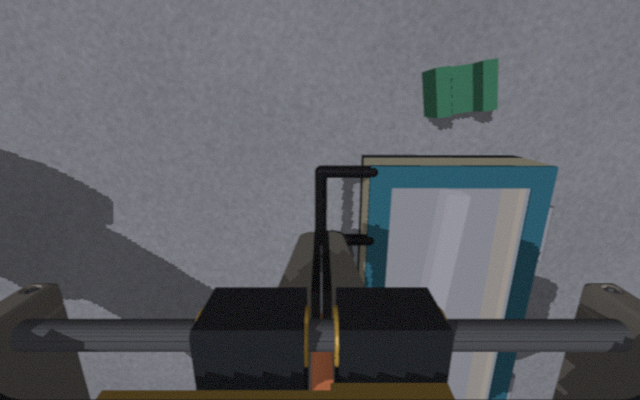

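The latch is at about 1.6 rad. The loop bar is at wrist column 321, exactly on the jaw line. Now I'll grasp the loop and swing the lid.

```bash
python3 - <<'E'
from h import *
r.set_gripper(.36); 
if r.move_l(W(-.115,.115,.0645),.12,force_limit=6): st("contact!"); raise SystemExit
r.set_gripper(0,10); st("gripped")
for ph in np.linspace(0.08,1.78,18):
    a=ph+.016
    if r.move_l(W(.075-.19*np.cos(a),.115,.0615+.19*np.sin(a)),.1,force_limit=30): st("stop %.2f"%ph);break
    if r.observe()["grip_width"]<.05: st("slipped %.2f"%ph);break
st("end")
p,d=r.read_camera("side");cv2.imwrite("pics/side2.png",p[50:330,150:550])
E
```

```text
gripped 10.5 [-115.1  114.9   64.8] [-2.6 -1.   5.8] 0.102
end 16.61 [117.1 114.8 246.3] [ 1.3 -1.5  1.8] 0.107
```

View pics/side2.png

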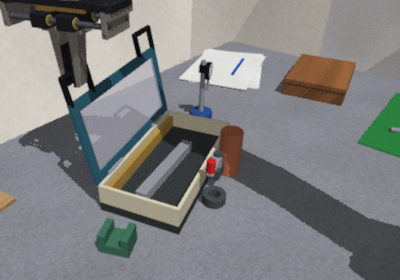

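The lid is open past upright and still held, and the bar shows inside. I'll release, back off and look at the bar from above.

```bash
python3 - <<'E'
from h import *
r.set_gripper(.7); r.hold(.3); r.move_l(W(.117,.115,.315),.12); r.move_l(W(-.06,.06,.315),.25)
r.move_pose(W(-.07,.025,.25),R(np.pi/2)); r.set_gripper(1.0); r.hold(.2); st("view")
o=r.observe();p,d=r.read_camera("wrist");cv2.imwrite("pics/wrist3.png",p)
K,T=campose("wrist",o);np.savez("w3.npz",p=p,d=d,T=T)
X=cloud(K,T,d);C=np.stack([(X-O)@[np.cos(YAW),np.sin(YAW),0],(X-O)@[-np.sin(YAW),np.cos(YAW),0],X[...,2]],-1)
m=(C[...,2]>.033)&(C[...,2]<.042)&(C[...,0]>-.06)&(C[...,0]<.055)&(abs(C[...,1])<.14)
k,l,s,_=cv2.connectedComponentsWithStats(m.astype(np.uint8));i=1+s[1:,4].argmax()
print(s[i],cv2.minAreaRect((C[l==i][:,:2]*1000).astype(np.float32)),C[l==i].mean(0))
E
```

```text
view 21.68 [-70.  25. 250.] [-0.4 -1.3  0.4] 0.995
[ 244  218  152   29 2551] ((1.7251253128051758, 23.673934936523438), (189.83982849121094, 22.87295150756836), 85.23027038574219) [0.00084744 0.02300266 0.03641925]
```

View pics/wrist3.png

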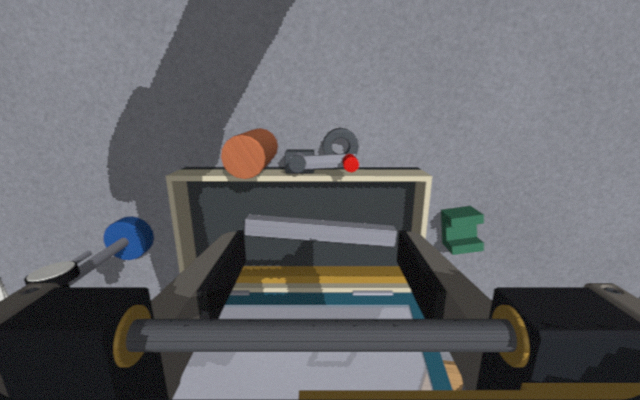

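The bar lies at case (2, 24) mm, tilted -0.08 rad, with room behind it. I'll push it with both open fingers held parallel to the rail.

```bash
python3 - <<'E'
from h import *
r.move_l(W(-.045,.024,.1),.2); print(r.move_l(W(-.045,.024,.048),.08,force_limit=6)); st("down")
print(r.move_l(W(.0,.024,.048),.04,force_limit=20)); st("mid")
print(r.move_l(W(.034,.024,.048),.02,force_limit=12)); st("pushed")
r.hold(.3)
print(r.move_l(W(.0,.024,.048),.06)); r.move_l(W(-.03,.024,.12),.15); r.move_l(W(-.07,.024,.25),.2); r.hold(.3)
o=r.observe();p,d=r.read_camera("wrist");cv2.imwrite("pics/wrist4.png",p)
K,T=campose("wrist",o)
X=cloud(K,T,d);C=np.stack([(X-O)@[np.cos(YAW),np.sin(YAW),0],(X-O)@[-np.sin(YAW),np.cos(YAW),0],X[...,2]],-1)
m=(C[...,2]>.031)&(C[...,2]<.0405)&(C[...,0]>-.06)&(C[...,0]<.062)&(abs(C[...,1])<.14)
k,l,s,_=cv2.connectedComponentsWithStats(m.astype(np.uint8));i=1+s[1:,4].argmax()
print(s[i],cv2.minAreaRect((C[l==i][:,:2]*1000).astype(np.float32)),C[l==i].mean(0));st("end")
E
```

```text
False
down 23.43 [-44.8  24.1  48. ] [ 0.4  0.5 -0.1] 0.999
False
mid 24.71 [-3.  23.6 47.5] [-8.3 -2.5  7.3] 0.999
True
pushed 26.23 [26.6 23.8 46.9] [-0.1 -1.1  0.9] 0.999
False
[ 237  260  168   20 2856] ((48.096771240234375, 24.102645874023438), (24.222396850585938, 215.5743408203125), 0.04546405002474785) [0.04787051 0.02434966 0.03633891]
end 28.96 [-70.1  24.1 249.3] [-1.4  0.6 -0.3] 1.0
```

View pics/wrist4.png

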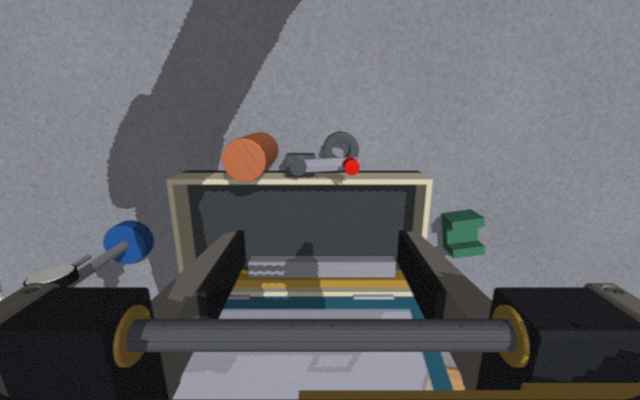

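The bar lies parallel against the rail at x about 48 mm. One firmer push, plus an edge check, will settle it.

```bash
python3 - <<'E'
from h import *
r.move_l(W(.0,.024,.12),.2); r.move_l(W(.0,.024,.048),.1,force_limit=6)
print(r.move_l(W(.032,.024,.048),.025,force_limit=22)); st("pushed")
r.move_l(W(.0,.024,.048),.06); r.move_l(W(-.03,.024,.12),.15); r.move_l(W(-.09,.024,.25),.2); r.hold(.3)
o=r.observe();p,d=r.read_camera("wrist")
K,T=campose("wrist",o)
X=cloud(K,T,d);C=np.stack([(X-O)@[np.cos(YAW),np.sin(YAW),0],(X-O)@[-np.sin(YAW),np.cos(YAW),0],X[...,2]],-1)
m=(C[...,2]>.034)&(C[...,2]<.040)&(C[...,0]>.02)&(C[...,0]<.06)
for y in np.arange(-.08,.13,.02):
    q=C[m&(abs(C[...,1]-y)<.008)]
    if len(q)>5: print(round(y,2),len(q),np.percentile(q[:,0],[3,97]).round(4))
# lid angle from frame cloud
L=C[(C[...,2]>.09)&(C[...,2]<.24)&(C[...,0]>.07)&(C[...,0]<.16)&(abs(C[...,1])<.15)]
print(len(L),np.polyfit(L[:,2]-.0555,L[:,0]-.075,1) if len(L)>20 else "");st("end")
E
```

```text
False
pushed 32.15 [27.3 24.  47.5] [-11.9  -2.6   9.6] 0.999
-0.08 33 [0.0579 0.0595]
-0.06 216 [0.0367 0.0588]
-0.04 211 [0.0367 0.0592]
-0.02 221 [0.0367 0.0591]
0.0 219 [0.0366 0.0591]
0.02 209 [0.037  0.0589]
0.04 213 [0.0368 0.0591]
0.06 222 [0.0368 0.0594]
0.08 209 [0.037  0.0592]
0.1 218 [0.037 0.059]
0.12 113 [0.0369 0.0593]
10755 [0.28279123 0.00205564]
end 34.72 [-90.1  24.2 249.4] [ 0.3 -0.  -0.1] 1.0
```

The bar's front edge is at 36.6 to 37.0 mm along its whole length, so it is flush. The lid leans at about 1.85 rad (slope 0.28), and the latch is still off.

```bash
python3 -c "
from station import r
print(r.job_done())"
```

```text
the job is handed in; nothing more can be done
None
```

I handed the job in at about 35 s: the latch was off to the left at about 1.6 rad, the lid open at its stop at about 1.85 rad, the bar flush along the rail, and none of the four bystanders looked moved in the last camera view; no verdict came back.

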